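# Zero the cap-torque tester's peak pointer and reload the jar

### The arm

A 7-joint arm with a two-finger parallel gripper is mounted at the origin on the work surface. World frame = base frame: x ahead of the robot, y to its left, z up, the work surface at z = 0. Lengths are in m, angles in degrees, forces in N, time in s.
With the tool pointing down it reaches from about 0.4 to 0.875 m from the base axis. Payload 6.5 kg.
Tool frame: the origin (TCP) lies on the centre line of the jaws, within the pads' length; the fingertips stand 11 mm ahead of it and the grasp point (between the pads) lies 8 mm behind it; z points along the fingers, y is the line along which they close (so a half turn about z gives the same grasp; the last joint's range is limited). The gripper opens to 85 mm and grips with 20 to 120 N. Pads are 22 mm wide; open, the fingers measure 114 mm over their backs; the gripper's body (76 mm by 85 mm) begins 54 mm behind the grasp point. The pads swing forward as they close: fully open they stand 13 mm farther back than shut.
Start: joints at [68.858, 30.733, -0.252, 88.115, 0.149, 61.152, -4.079], TCP at [0.194, -0.62, 0.242] pointing down, gripper open.
Joint ranges: [-154.64, 154.64], [-21.42, 123.67], [-72.66, 72.17], [13.99, 137.28], [-74.86, 254.86], [10.95, 109.41], [-158.01, 158.01]. Speed limits (degrees/s): [136.94, 136.94, 180, 180, 180, 180, 180].

### API

Orientations are given as a 3x3 rotation matrix whose columns are the frame's x, y, z axes.
In Python, from rig import arm gives the robot as it stands.
- The arm moves only by the shell command python3 -m inch 'ROWS' [OPENING] [FORCE]. ROWS is JSON, a list of rows, each an object with "offset": the shift along the world's x, y, z in units of 100 mm (1.0 is 100 mm), a list of three; "twist": the turn, a rotation vector about the world's x, y, z in units of 60 degrees (1.0 is 60 degrees), a list of three. A call has 1 to 8 rows; each row is the pose to reach, as a shift and turn from the pose commanded when the call began; what a row does not reach only later rows make up. A row lasts 1/8 s, in which the tool goes at most 62.5 mm and 10.7 degrees, less where a joint would pass 70% of its speed; a pose out of reach is approached as far as the arm can. A call with a number of a shift or a turn outside -1 to 1 is refused whole. A call with a gripper value outside its range is refused whole. OPENING is the opening, from 0 (shut) to 1 (fully open), set as the call begins (- or left out, the last holds). The fingers move at their own pace and stop on an object; FORCE is the grip in N (left out, the last holds). Time passes only in rows, so rows that repeat a pose let the fingers close. It gives the time, the measured TCP pose, the force, the opening and the grip force at its end, in the units of the state.
- arm.state(): the state, without advancing time (a new reading comes with each control period).
- arm.read_camera(name): name is "side" or "top" or "wrist"; returns (picture, depth): 384x512x3 uint8, blue, green, red; 384x512 float32, m along the optical axis (not along the pixel's ray), 0 where there is no reading.
- arm.camera_info(name): a dict with "intrinsics" (3x3 intrinsics, pixels), "dist" ([k1, k2, p1, p2, k3] as OpenCV has them; the pictures are not rectified), "R" (3x3) and "t" (3): a world point X has camera coordinates R X + t. Camera axes: x right, y down, z forward; pixel columns grow to the right and rows downward; lengths in m; the calibration is good to about 2 mm. A picture is of the moment at which its call begins: read the wrist's pose just before it. camera_info takes no time and is no camera call; for the wrist camera it gives the pose at the moment of the call.
- arm.finish_job(): hands the job in; it is judged then, once.
The state is a dict: "t": time; "joint_pos": joint angles; "joint_velocities": joint speeds; "tau": joint torques, N m; "ee_pos": TCP position; "ee_rot": TCP orientation; "wrist_force": force on the tool from outside, world axes, zero at the start; "moment": the same for the moment, N m; "opening": finger opening in m; "gripper_force": force on a finger pad.
Only numpy, scipy, OpenCV 4.12 (cv2) and the standard library are available. Lean on these libraries where they do the work, as an engineer would, in place of code of your own. Each camera call takes 0.05 s, during which the arm holds its last target. There are 200 camera calls.

### The job

The cap-torque tester was not zeroed before this jar went on. Lift the amber jar off the tester's round table and stand it on the cork mat, then, with the table empty, turn the wing knob in the middle of the dial anticlockwise until the red peak pointer rests at its zero stop, and then stand the jar back on the table between the four posts. Keep the jar upright all the time and leave everything else where it stands.

Things in the scene. Friction and masses are not known exactly. Their poses are not given: they have to be found in the camera images.
- tester: bench cap-torque tester, fixed: a grey case 280 (its x) x 180 (its y) x 93 mm high, a white dial facing up at its front end (-x), a round table with four rubber posts at its back end (+x). Origin: centre of its underside, on the tiles; z up. The dial centre lies at x -72, y 0 mm, the table centre at x +68, y 0 mm. (Fixed too: a teak crate 130 mm high and a scale along the back edge)
- table_top (a point): centre of the upper face of the tester's round aluminium table (diameter 120 mm), 108 mm above the tiles. On it stand four black rubber posts (diameter 14, 35 mm tall, round tops), axes at x +-29, y +-29 mm in the tester's axes: the 58 mm jar stands between them with about 5 mm to spare on every side. A stiff centring spring holds it: it hardly turns
- knob_grip (a point): black wing knob in the middle of the dial; carries the red peak pointer. Point on its vertical axis at the wing's top, 130.5 mm above the tiles. Wing: bar 42 mm long (this point's x, the pointer's direction), 12 mm thick (y), from 104.5 to 130.5 mm above the tiles. Below: hub of radius 13 mm, dial rim (radius 58) at 97 mm, two thin stop pins 40 mm off the axis up to 104 mm
- peak_knob (a joint): angle of wing knob and red pointer, rad: 0 at the zero stop (hard stop; the pointer then points 135 degrees anticlockwise from the tester's +x, half past seven seen from the front), growing clockwise seen from above to 4.71 at full scale. Starts between 3.0 and 4.3. Turn anticlockwise from above to reset. Friction 0.04 N m; it stays where left. The thin black needle is not its pointer
- jar: the jar under test: a closed amber glass jar with a white ribbed cap, diameter 58 mm, 105 mm tall (cap diameter 55 mm, the top 18 mm), about 0.2 to 0.4 kg, standing on the tester's table at the start. Origin: centre of its underside; z up along its axis
- mat: round cork mat, diameter 110 mm, 6 mm thick, fixed on the tiles in one of six places to the left and right of the tester, the other five of which hold bystanders (about 130 mm from centre to centre in rows along x). Origin: centre of its underside; its top is 6 mm above the tiles
- olive_jar: bystander: tall olive jar in clear glass with a green cap, diameter 68 mm, 190 mm tall. Origin: centre of its underside
- mustard_a: bystander: stubby mustard jar with a yellow cap, diameter 66 mm, 78 mm tall. Origin: centre of its underside
- mustard_b: bystander: a second mustard jar just like the first, diameter 66 mm, 78 mm tall. Origin: centre of its underside
- cap_bowl: bystander: white plastic bowl of caps, diameter 110 mm, 42 mm tall. Origin: centre of its underside
- tray_pot: bystander: small terracotta pot with a green herb, diameter 106 mm, about 115 mm tall with its leaves. Origin: centre of its underside
- sprayer: bystander: spray bottle, diameter 56 mm, 170 mm tall, with a blue head reaching 40 mm from its axis, standing beside the tester on its +y side. Origin: centre of its underside
- loose_cap: bystander: white cap, diameter 58 mm, 16 mm tall, lying on the tiles beside the tester, on its -y side. Origin: centre of its underside
Things that resemble listed ones, but are neither listed nor needed, are in the scene too. Of the things that look like the jar, the smaller one is meant.

How it is judged:
By the outcome, as a careful person would: the job done as asked, in the order asked, and still so for the second after the job is handed in, with the robot touching nothing.
It also fails if it takes over 72 s, if anything falls off the work surface, if the arm or the gripper's body presses on something with over 40 N, if the wrist force passes 120 N, or if a joint passes its speed limit or range.

## Working session

There is one attempt and no reset: what is moved stays moved. The work goes in short steps, Python scripts to look and compute and a shell command to move; the robot and the scene stay as the last step left them, time stands still between calls to the robot, and variables do not carry over. Pictures are saved under pics/ and viewed, at most 10 in all, crops included, and the job is handed in when it is done.

```bash
mkdir -p pics; ls
python3 - <<'E'
from rig import arm
import cv2,numpy as np
for n in ("top","side"):
    p,d=arm.read_camera(n); cv2.imwrite(f"pics/{n}0.png",p); np.save(f"pics/{n}0.npy",d)
    i=arm.camera_info(n); print(n,np.round(i["intrinsics"],1).tolist(),np.round(i["dist"],3),np.round(-np.array(i["R"]).T@i["t"],3),np.round(i["R"],3).tolist())
s=arm.state(); print(s["t"],s["ee_pos"],np.round(s["ee_rot"],3).tolist(),s["opening"])
E
```

```text
pics
top [[476.5, 0.0, 256.3], [0.0, 476.5, 185.4], [0.0, 0.0, 1.0]] [-0.083  0.     0.     0.     0.   ] [0.519 0.012 1.512] [[-0.025, -1.0, 0.007], [-0.998, 0.025, -0.065], [0.064, -0.009, -0.998]]
side [[432.6, 0.0, 252.6], [0.0, 432.6, 191.1], [0.0, 0.0, 1.0]] [-0.08  0.    0.    0.    0.  ] [-0.056  0.631  1.068] [[-0.701, -0.713, -0.005], [-0.522, 0.519, -0.676], [0.485, -0.472, -0.736]]
0.1 [ 0.19364543 -0.61989503  0.24149428] [[0.954, 0.298, -0.001], [0.298, -0.954, 0.001], [-0.0, -0.002, -1.0]] 0.08508990441057417
```

View pics/top0.png

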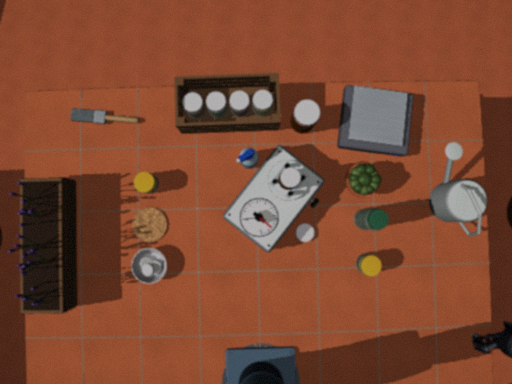

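View pics/side0.png

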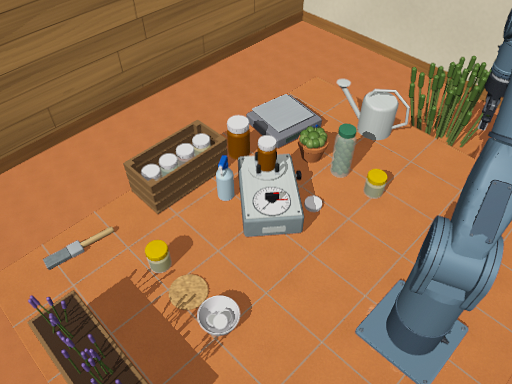

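The top view shows two amber jars with white caps outside the crate: one at (290,177) on the tester's table, and a larger one at (306,112) behind the tester, standing on the tiles. The one on the table is the smaller, so it's the jar meant. The mat is at (150,225), between a mustard jar (145,182) and the bowl (149,266). I'll confirm the jar in an enlarged crop and measure.

```bash
cat > h.py <<'E'
import cv2,numpy as np
from rig import arm
def ray(info,px):
    px=np.array(px,float).reshape(-1,1,2)
    u=cv2.undistortPoints(px,np.array(info["intrinsics"]),np.array(info["dist"])).reshape(-1,2)
    R=np.array(info["R"]);t=np.array(info["t"])
    return -R.T@t, np.c_[u,np.ones(len(u))]@R
def onplane(info,px,z):
    c,d=ray(info,px); return c+d*((z-c[2])/d[:,2])[:,None]
def proj(info,X):
    return cv2.projectPoints(np.array(X,float).reshape(-1,3),cv2.Rodrigues(np.array(info["R"]))[0],np.array(info["t"]),np.array(info["intrinsics"]),np.array(info["dist"]))[0].reshape(-1,2)
def blob(mask,roi):
    x0,y0,x1,y1=roi; m=np.zeros_like(mask); m[y0:y1,x0:x1]=mask[y0:y1,x0:x1]
    cs,_=cv2.findContours(m,cv2.RETR_EXTERNAL,cv2.CHAIN_APPROX_NONE)
    return max(cs,key=cv2.contourArea)
E
python3 - <<'E'
from h import *
T=cv2.imread("pics/top0.png");S=cv2.imread("pics/side0.png")
a=cv2.resize(T[95:255,215:335],None,fx=3.4,fy=3.4,interpolation=cv2.INTER_CUBIC)
b=cv2.resize(S[110:240,210:310],None,fx=3.8,fy=3.8,interpolation=cv2.INTER_CUBIC)
h=max(a.shape[0],b.shape[0]);f=lambda i:cv2.copyMakeBorder(i,0,h-i.shape[0],0,0,cv2.BORDER_CONSTANT)
c=np.hstack([f(a),f(b)]);cv2.imwrite("pics/crop1.png",c[:600,:800]);print(c.shape)
ti=arm.camera_info("top")
hsv=cv2.cvtColor(T,cv2.COLOR_BGR2HSV)
white=((hsv[...,1]<60)&(hsv[...,2]>150)).astype(np.uint8)*255
D=np.load("pics/top0.npy")
for n,roi,z in(("jarcap",(278,164,303,190),.213),("bigcap",(292,98,322,128),.15),("loose",(296,222,318,244),.016)):
    cn=blob(white,roi);(c,r)=cv2.minEnclosingCircle(cn)
    p=onplane(ti,[c],z)[0]; d=D[int(c[1]),int(c[0])]
    cc,dr=ray(ti,[c]); print(n,np.round(c,1),round(r,1),np.round(p,3),"depthpt",np.round(cc+dr[0]*d,3))
lab=cv2.cvtColor(T,cv2.COLOR_BGR2LAB)
cork=((hsv[...,0]>9)&(hsv[...,0]<22)&(hsv[...,2]>110)&(hsv[...,1]<170)).astype(np.uint8)*255
cn=blob(cv2.morphologyEx(cork,cv2.MORPH_CLOSE,np.ones((5,5))),(125,200,175,250));print("mat",cv2.minEnclosingCircle(cn),cv2.fitEllipse(cn),onplane(ti,[cv2.minEnclosingCircle(cn)[0]],.006))
# depth-based tester top outline
c,_=ray(ti,[[0,0]]);vv,uu=np.mgrid[0:384,0:512]
_,dr=ray(ti,np.c_[uu.ravel(),vv.ravel()]);P=(c+dr*D.reshape(-1,1)).reshape(384,512,3);np.save("pics/P0.npy",P)
z=P[...,2]; m=((z>.085)&(z<.101)).astype(np.uint8)*255
cn=blob(cv2.morphologyEx(m,cv2.MORPH_CLOSE,np.ones((9,9))),(215,140,335,255))
w=onplane(ti,cn.reshape(-1,2),.093)[:,:2].astype(np.float32);print("tester",cv2.minAreaRect(w))
# heights at neighbours
for n,roi in(("sprayer",(232,142,262,170)),("bigjar",(290,95,325,130)),("mustL",(130,168,160,198)),("bowl",(128,245,170,288)),("olive",(352,205,392,232)),("pot",(345,160,385,198)),("mustR",(354,252,384,280)),("crate",(172,70,282,135)),("mat",(135,210,165,240))):
    x0,y0,x1,y1=roi;q=P[y0:y1,x0:x1].reshape(-1,3);zt=np.percentile(q[:,2],97);k=q[q[:,2]>max(zt-.02,.003)]
    print(n,np.round(zt,3),np.round(np.median(k,0),3),np.round(k.min(0)[:2],3),np.round(k.max(0)[:2],3))
E
```

```text
(544, 788, 3)
jarcap [292.7 174.8] 12.8 [ 0.63  -0.1    0.213] depthpt [ 0.63  -0.1    0.215]
bigcap [306.6 111.8] 12.4 [ 0.818 -0.152  0.15 ] depthpt [ 0.819 -0.153  0.143]
loose [307.5 234.5] 7.9 [ 0.458 -0.158  0.016] depthpt [ 0.458 -0.158  0.017]
mat ((152.04054260253906, 220.0), 25.024442672729492) ((149.61782836914062, 220.90882873535156), (39.3218994140625, 42.256385803222656), 45.86055374145508) [[0.51516488 0.33088576 0.006     ]]
tester ((0.5874770283699036, -0.032105907797813416), (0.22856885194778442, 0.2782091498374939), 50.4527473449707)
sprayer 0.169 [0.691 0.027 0.166] [0.519 0.004] [0.711 0.056]
bigjar 0.148 [ 0.818 -0.153  0.143] [ 0.519 -0.193] [0.858 0.012]
mustL 0.083 [0.631 0.339 0.078] [0.519 0.012] [0.661 0.373]
bowl 0.044 [0.367 0.346 0.035] [0.322 0.012] [0.519 0.389]
olive 0.193 [ 0.502 -0.336  0.19 ] [ 0.474 -0.366] [0.528 0.012]
pot 0.111 [ 0.621 -0.321  0.102] [ 0.519 -0.373] [0.668 0.012]
mustR 0.082 [ 0.364 -0.338  0.078] [ 0.333 -0.372] [0.519 0.012]
crate 0.133 [0.865 0.077 0.125] [ 0.519 -0.076] [0.946 0.237]
mat 0.012 [0.502 0.339 0.007] [0.455 0.012] [0.548 0.386]
```

View pics/crop1.png

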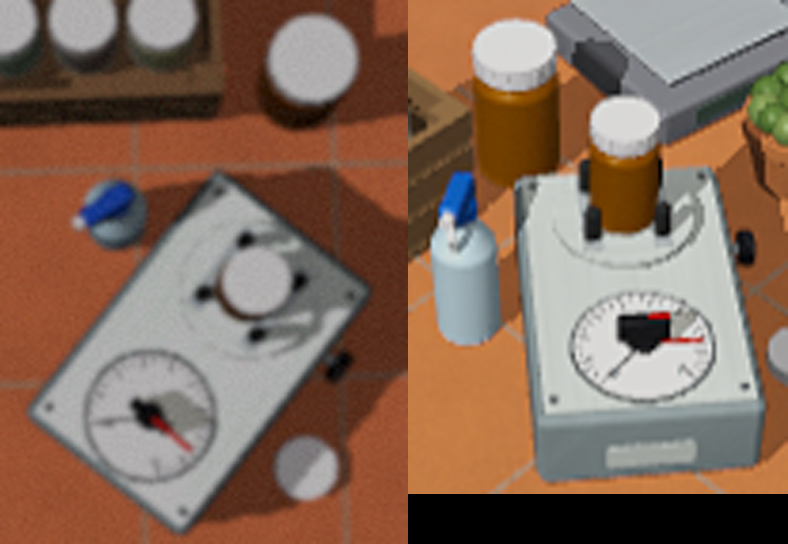

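The crop confirms it. The small amber jar stands between the four posts on the tester, and the other jar on the tiles is clearly bigger. The red pointer goes lower right from the dial centre, about 94° clockwise of the tester's +x, so the knob is near 4.0 rad. Next I'll get precise positions.

```bash
python3 - <<'E'
from h import *
P=np.load("pics/P0.npy");T=cv2.imread("pics/top0.png");ti=arm.camera_info("top")
def reg(roi,lo,hi):
    x0,y0,x1,y1=roi;q=P[y0:y1,x0:x1].reshape(-1,3);return q[(q[:,2]>lo)&(q[:,2]<hi)]
cap=reg((275,160,307,195),.203,.225);c,r=cv2.minEnclosingCircle(cap[:,:2].astype(np.float32));print("jarcap",np.round(c,4),r,cap.mean(0),len(cap))
C=[(278.8,146.5),(323.8,181.2),(268.5,251.8),(224.4,215.6)]
w=onplane(ti,C,.093);print("corners",np.round(w,4).tolist());ctr=w.mean(0)
ax=((w[0]+w[1])-(w[2]+w[3]))/2;print("centre",ctr,"len",np.linalg.norm(ax),"yaw",np.degrees(np.arctan2(ax[1],ax[0])))
u=ax[:2]/np.linalg.norm(ax[:2]);print("dial",ctr[:2]-.072*u,"table",ctr[:2]+.068*u)
print("dialimg",onplane(ti,[(259.1,217.)],.097))
g=reg((215,140,335,255),.088,.099);rc=cv2.minAreaRect(g[:,:2].astype(np.float32));print("rect",rc,len(g))
k=reg((245,205,275,230),.118,.14);print("wing",k.mean(0),len(k))
if len(k)>5:
    U,s,V=np.linalg.svd(k[:,:2]-k[:,:2].mean(0));print(V[0],np.degrees(np.arctan2(V[0][1],V[0][0])),s)
h=cv2.cvtColor(T,cv2.COLOR_BGR2HSV);m=((h[...,0]<6)|(h[...,0]>174))&(h[...,1]>150)
v,u=np.nonzero(m[200:232,240:285]);q=onplane(ti,np.c_[u+240,v+200],.105);o=q-q.mean(0)
print("red",q.mean(0),len(q),np.round(q[[q[:,0].argmin(),q[:,0].argmax()]],3))
m=reg((128,203,172,247),.003,.0095);c,r=cv2.minEnclosingCircle(m[:,:2].astype(np.float32));print("mat",c,r,m.mean(0))
E
python3 -m inch '[{"offset":[0.4,0.4,0.6],"twist":[0,0,0]},{"offset":[0.8,0.8,0.9],"twist":[0,0,0]},{"offset":[1,1,1],"twist":[0,0,0]}]' 1 60; python3 -c "
from rig import arm;print(arm.state()['joint_pos'])"
```

```text
jarcap [ 0.6236 -0.0936] 0.02828655205667019 [ 0.62314679 -0.09335446  0.21272512] 319
corners [[0.7263, -0.0712, 0.093], [0.6185, -0.2031, 0.093], [0.4129, -0.0318, 0.093], [0.5233, 0.0964, 0.093]]
centre [ 0.57023395 -0.05243505  0.093     ] len 0.26541270694470515 yaw -39.68098207850689
dial [ 0.51482192 -0.00646216] table [ 0.62256753 -0.09585389]
dialimg [[ 0.51658603 -0.00656645  0.097     ]]
rect ((0.5948289036750793, -0.023294061422348022), (0.25142884254455566, 0.27766624093055725), 50.6557731628418) 3333
wing [ 0.51661144 -0.00574424  0.12988628] 60
[-0.65521339 -0.75544385] -130.93583203928134 [0.09441516 0.02608903]
red [ 0.51132825 -0.01270392  0.105     ] 19 [[ 0.504 -0.021  0.105]
 [ 0.519 -0.009  0.105]]
mat (0.5000717639923096, 0.3384135067462921) 0.08953717350959778 [0.50157612 0.33882542 0.00581512]
t: 0.48
ee_pos: [0.2954, -0.5192, 0.3438]
ee_rot: [[0.954, 0.299, 0.001], [0.299, -0.954, -0.001], [0.001, 0.001, -1.0]]
wrist_force: [0.3, -0.4, -0.2]
opening: 0.0853
gripper_force: 0.0
[ 57.89114287  20.50400215  -2.44635835  89.48185035   0.88857612
  69.94816783 -17.31930776]
```

```bash
python3 -m inch '[{"offset":[0.33,0.33,0],"twist":[0,0,0]},{"offset":[0.67,0.67,0],"twist":[0,0,0]},{"offset":[1,1,0],"twist":[0,0,0]}]' >/dev/null
python3 -m inch '[{"offset":[0.33,0.33,0],"twist":[0,0,0]},{"offset":[0.67,0.67,0],"twist":[0,0,0]},{"offset":[1,1,0],"twist":[0,0,0]}]' >/dev/null
python3 -m inch '[{"offset":[0.33,0.33,0],"twist":[0,0,0]},{"offset":[0.67,0.67,0],"twist":[0,0,0]},{"offset":[1,1,0],"twist":[0,0,0]}]' >/dev/null
python3 -m inch '[{"offset":[0.1,0.4,0],"twist":[0,0,0]},{"offset":[0.2,0.8,0],"twist":[0,0,0]},{"offset":[0.28,1,0],"twist":[0,0,0]}]' >/dev/null
python3 -m inch '[{"offset":[0,0.2,0],"twist":[0,0,0]},{"offset":[0,0.26,0],"twist":[0,0,0]},{"offset":[0,0.26,0],"twist":[0,0,0]},{"offset":[0,0.26,0],"twist":[0,0,0]}]'
python3 - <<'E'
from h import *
s=arm.state();i=arm.camera_info("wrist");p,d=arm.read_camera("wrist");cv2.imwrite("pics/w1.png",p)
print(s["ee_pos"],np.round(s["joint_pos"],1))
vv,uu=np.mgrid[0:384,0:512];c,dr=ray(i,np.c_[uu.ravel(),vv.ravel()]);P=c+dr*d.reshape(-1,1);P[d.ravel()<=0]=0
print("cam",np.round(c,3),np.round(i["R"],2).tolist())
q=P[(P[:,2]>.206)&(P[:,2]<.219)&(np.hypot(P[:,0]-.623,P[:,1]+.093)<.05)];print("cap",len(q))
if len(q):print(cv2.minEnclosingCircle(q[:,:2].astype(np.float32)),q.mean(0))
q=P[(P[:,2]>.122)&(P[:,2]<.14)&(np.hypot(P[:,0]-.516,P[:,1]+.006)<.05)];print("wing",len(q))
if len(q)>9:print(q.mean(0),cv2.minAreaRect(q[:,:2].astype(np.float32)))
E
```

```text
t: 2.48
ee_pos: [0.6216, -0.0961, 0.3423]
ee_rot: [[0.955, 0.296, -0.0], [0.296, -0.955, -0.001], [-0.0, 0.001, -1.0]]
wrist_force: [0.2, -0.3, -0.7]
opening: 0.0852
gripper_force: 0.0
[ 0.62158481 -0.09610202  0.34232249] [ 14.6  24.7 -14.1  84.    6.2  72.  -73. ]
cam [ 0.692 -0.073  0.473] [[0.3, -0.96, 0.0], [-0.91, -0.28, 0.29], [-0.28, -0.09, -0.96]]
cap 3635
((0.6236835718154907, -0.09352030605077744), 0.02836013399064541) [ 0.62511367 -0.09323529  0.2116903 ]
wing 457
[ 0.51868673 -0.00650408  0.12814921] ((0.5174016356468201, -0.0063271597027778625), (0.042096465826034546, 0.012718589045107365), 49.82652282714844)
```

View pics/w1.png

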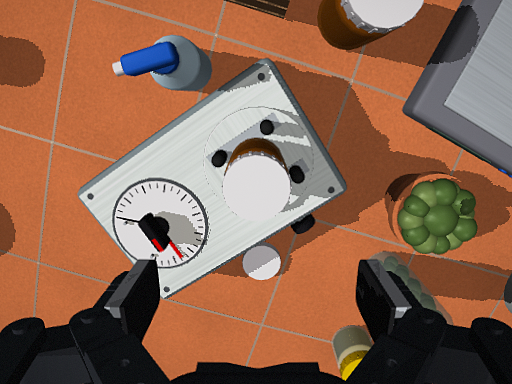

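The wrist view shows the cap at (257,185) between the posts and the red pointer's tip at (180,258). I'll descend straight down and grip the glass.

```bash
python3 -m inch '[{"offset":[0.02,0.02,-0.3],"twist":[0,0,0]},{"offset":[0.02,0.02,-0.6],"twist":[0,0,0]},{"offset":[0.02,0.02,-0.9],"twist":[0,0,0]},{"offset":[0.02,0.02,-0.9],"twist":[0,0,0]},{"offset":[0.02,0.02,-0.9],"twist":[0,0,0]}]' 1 60
python3 -m inch '[{"offset":[0,0,-0.25],"twist":[0,0,0]},{"offset":[0,0,-0.5],"twist":[0,0,0]},{"offset":[0,0,-0.7],"twist":[0,0,0]},{"offset":[0,0,-0.86],"twist":[0,0,0]},{"offset":[0,0,-0.86],"twist":[0,0,0]},{"offset":[0,0,-0.86],"twist":[0,0,0]}]' 1 60
python3 -m inch '[{"offset":[0,0,0],"twist":[0,0,0]},{"offset":[0,0,0],"twist":[0,0,0]},{"offset":[0,0,0],"twist":[0,0,0]},{"offset":[0,0,0],"twist":[0,0,0]},{"offset":[0,0,0],"twist":[0,0,0]},{"offset":[0,0,0],"twist":[0,0,0]},{"offset":[0,0,0],"twist":[0,0,0]},{"offset":[0,0,0],"twist":[0,0,0]}]' 0 50
```

```text
t: 3.15
ee_pos: [0.6245, -0.0929, 0.2536]
ee_rot: [[0.955, 0.298, 0.002], [0.298, -0.955, -0.0], [0.002, 0.001, -1.0]]
wrist_force: [-0.6, 0.5, 0.5]
opening: 0.0852
gripper_force: 0.0
t: 3.9
ee_pos: [0.6245, -0.0925, 0.1671]
ee_rot: [[0.955, 0.298, 0.001], [0.298, -0.955, -0.0], [0.001, 0.0, -1.0]]
wrist_force: [0.0, 0.3, 0.4]
opening: 0.0852
gripper_force: 0.0
t: 4.9
ee_pos: [0.6246, -0.0928, 0.1675]
ee_rot: [[0.955, 0.298, 0.002], [0.298, -0.955, -0.0], [0.002, 0.001, -1.0]]
wrist_force: [-0.5, -1.2, 6.1]
opening: 0.0561
gripper_force: 53.0
```

```bash
python3 -m inch '[{"offset":[0,0,0.1],"twist":[0,0,0]},{"offset":[0,0,0.3],"twist":[0,0,0]},{"offset":[0,0,0.55],"twist":[0,0,0]},{"offset":[0,0,0.8],"twist":[0,0,0]},{"offset":[0,0,1],"twist":[0,0,0]},{"offset":[0,0,1],"twist":[0,0,0]}]' 
python3 -m inch '[{"offset":[-0.03,0.1,0],"twist":[0,0,0]},{"offset":[-0.08,0.3,0],"twist":[0,0,0]},{"offset":[-0.15,0.55,0],"twist":[0,0,0]},{"offset":[-0.22,0.8,0],"twist":[0,0,0]},{"offset":[-0.28,1,0],"twist":[0,0,0]}]' >/dev/null
python3 -m inch '[{"offset":[-0.08,0.3,0],"twist":[0,0,0]},{"offset":[-0.16,0.6,0],"twist":[0,0,0]},{"offset":[-0.28,1,0],"twist":[0,0,0]}]' >/dev/null
python3 -m inch '[{"offset":[-0.08,0.3,0],"twist":[0,0,0]},{"offset":[-0.16,0.6,0],"twist":[0,0,0]},{"offset":[-0.28,1,0],"twist":[0,0,0]}]' >/dev/null
python3 -m inch '[{"offset":[-0.08,0.3,0],"twist":[0,0,0]},{"offset":[-0.16,0.6,0],"twist":[0,0,0]},{"offset":[-0.28,1,0],"twist":[0,0,0]}]' >/dev/null
python3 -m inch '[{"offset":[-0.05,0.16,0],"twist":[0,0,0]},{"offset":[-0.1,0.32,0],"twist":[0,0,0]},{"offset":[-0.1,0.32,0],"twist":[0,0,0]},{"offset":[-0.1,0.32,0],"twist":[0,0,0]}]'
python3 - <<'E'
from h import *
p,d=arm.read_camera("side");cv2.imwrite("pics/s2.png",p[150:384,40:400])
E
```

```text
t: 5.65
ee_pos: [0.625, -0.0924, 0.2688]
ee_rot: [[0.954, 0.298, 0.004], [0.298, -0.954, -0.0], [0.004, 0.002, -1.0]]
wrist_force: [0.3, 0.6, -4.1]
opening: 0.0565
gripper_force: 53.9
t: 7.9
ee_pos: [0.5025, 0.3381, 0.2661]
ee_rot: [[0.955, 0.297, 0.0], [0.297, -0.955, -0.001], [-0.0, 0.001, -1.0]]
wrist_force: [0.3, -0.2, -4.0]
opening: 0.0564
gripper_force: 53.9
```

View pics/s2.png

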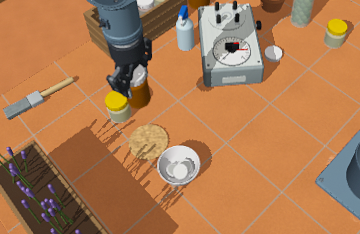

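The jar hangs upright from the gripper at crop (140,85), high above the mat at (148,142). Now I'll lower it.

```bash
python3 -m inch '[{"offset":[-0.01,0,-0.25],"twist":[0,0,0]},{"offset":[-0.01,0,-0.5],"twist":[0,0,0]},{"offset":[-0.01,0,-0.75],"twist":[0,0,0]},{"offset":[-0.01,0,-1],"twist":[0,0,0]}]' >/dev/null
python3 -m inch '[{"offset":[0,0,-0.25],"twist":[0,0,0]},{"offset":[0,0,-0.5],"twist":[0,0,0]},{"offset":[0,0,-0.75],"twist":[0,0,0]},{"offset":[0,0,-0.9],"twist":[0,0,0]},{"offset":[0,0,-0.98],"twist":[0,0,0]},{"offset":[0,0,-0.98],"twist":[0,0,0]},{"offset":[0,0,-0.98],"twist":[0,0,0]}]'
python3 -m inch '[{"offset":[0,0,-0.01],"twist":[0,0,0]},{"offset":[0,0,-0.02],"twist":[0,0,0]},{"offset":[0,0,-0.03],"twist":[0,0,0]},{"offset":[0,0,-0.04],"twist":[0,0,0]},{"offset":[0,0,-0.04],"twist":[0,0,0]}]'
```

```text
t: 9.32
ee_pos: [0.5014, 0.34, 0.0692]
ee_rot: [[0.955, 0.298, 0.001], [0.298, -0.955, 0.001], [0.001, -0.0, -1.0]]
wrist_force: [-0.5, 1.1, -3.0]
opening: 0.0564
gripper_force: 53.8
t: 9.95
ee_pos: [0.5012, 0.3397, 0.0655]
ee_rot: [[0.955, 0.298, 0.001], [0.298, -0.955, -0.0], [0.001, 0.0, -1.0]]
wrist_force: [-2.1, -3.6, 7.5]
opening: 0.0563
gripper_force: 54.9
```

```bash
python3 -m inch '[{"offset":[0,0,0],"twist":[0,0,0]},{"offset":[0,0,0],"twist":[0,0,0]},{"offset":[0,0,0],"twist":[0,0,0]},{"offset":[0,0,0],"twist":[0,0,0]},{"offset":[0,0,0],"twist":[0,0,0]}]' 1 50
python3 -m inch '[{"offset":[0,0,0.15],"twist":[0,0,0]},{"offset":[0,0,0.5],"twist":[0,0,0]},{"offset":[0,0,1],"twist":[0,0,0]}]' >/dev/null
python3 -m inch '[{"offset":[0,0,0.5],"twist":[0,0,0]},{"offset":[0,-0.3,0.9],"twist":[0,0,0]},{"offset":[0,-0.8,1],"twist":[0,0,0.1]},{"offset":[0.02,-1,1],"twist":[0,0,0.1]}]' >/dev/null
python3 -m inch '[{"offset":[0.02,-0.5,0],"twist":[0,0,0.15]},{"offset":[0.04,-1,0],"twist":[0,0,0.3]}]' >/dev/null
python3 -m inch '[{"offset":[0.03,-0.5,0],"twist":[0,0,0.12]},{"offset":[0.06,-0.75,0],"twist":[0,0,0.14]},{"offset":[0.06,-0.75,0],"twist":[0,0,0.14]},{"offset":[0.06,-0.75,0],"twist":[0,0,0.14]}]'
python3 - <<'E'
from h import *
s=arm.state();i=arm.camera_info("wrist");p,d=arm.read_camera("wrist");cv2.imwrite("pics/w2.png",p)
print(s["ee_pos"],np.round(s["joint_pos"],1))
vv,uu=np.mgrid[0:384,0:512];c,dr=ray(i,np.c_[uu.ravel(),vv.ravel()]);P=c+dr*d.reshape(-1,1);P[d.ravel()<=0]=0
q=P[(P[:,2]>.122)&(P[:,2]<.14)&(np.hypot(P[:,0]-.516,P[:,1]+.006)<.05)];print("wing",len(q))
if len(q)>9:print(q.mean(0),cv2.minAreaRect(q[:,:2].astype(np.float32)))
i=arm.camera_info("top");p,d=arm.read_camera("top");cv2.imwrite("pics/top2.png",p);c,dr=ray(i,np.c_[uu.ravel(),vv.ravel()]);P=c+dr*d.reshape(-1,1)
q=P[(P[:,2]>.1)&(P[:,2]<.122)&(np.hypot(P[:,0]-.501,P[:,1]-.339)<.06)];print("jar",len(q),len(q) and (q.mean(0),cv2.minEnclosingCircle(q[:,:2].astype(np.float32))))
E
```

```text
t: 10.58
ee_pos: [0.5008, 0.3396, 0.0642]
ee_rot: [[0.954, 0.298, -0.0], [0.298, -0.954, -0.0], [-0.0, 0.0, -1.0]]
wrist_force: [-0.5, -0.4, 0.4]
opening: 0.0854
gripper_force: 0.0
t: 12.2
ee_pos: [0.5127, 0.0663, 0.2644]
ee_rot: [[0.645, 0.764, 0.0], [0.764, -0.645, 0.001], [0.001, -0.001, -1.0]]
wrist_force: [-0.4, 0.6, -0.0]
opening: 0.0855
gripper_force: 0.0
[0.51265968 0.06633461 0.26441869] [  7.8  18.1 -24.6 105.7   8.7  58.  -60.5]
wing 656
[ 0.51737833 -0.00365502  0.12856507] ((0.5167945027351379, -0.005766663700342178), (0.042740412056446075, 0.012465677224099636), 48.21786117553711)
jar 272 (array([0.499512  , 0.33932902, 0.11109443]), ((0.49864980578422546, 0.34074464440345764), 0.02827651984989643))
```

```bash
python3 -m inch '[{"offset":[0.02,-0.4,0],"twist":[0,0,0]},{"offset":[0.04,-0.72,0],"twist":[0,0,-0.015]},{"offset":[0.04,-0.72,-0.3],"twist":[0,0,-0.015]},{"offset":[0.04,-0.72,-0.6],"twist":[0,0,-0.015]},{"offset":[0.04,-0.72,-0.6],"twist":[0,0,-0.015]}]' 1 30
python3 -m inch '[{"offset":[0,0,-0.25],"twist":[0,0,0]},{"offset":[0,0,-0.5],"twist":[0,0,0]},{"offset":[0,0,-0.7],"twist":[0,0,0]},{"offset":[0,0,-0.83],"twist":[0,0,0]},{"offset":[0,0,-0.83],"twist":[0,0,0]},{"offset":[0,0,-0.83],"twist":[0,0,0]}]'
python3 -m inch '[{"offset":[0,0,0],"twist":[0,0,0]},{"offset":[0,0,0],"twist":[0,0,0]},{"offset":[0,0,0],"twist":[0,0,0]},{"offset":[0,0,0],"twist":[0,0,0]},{"offset":[0,0,0],"twist":[0,0,0]},{"offset":[0,0,0],"twist":[0,0,0]},{"offset":[0,0,0],"twist":[0,0,0]},{"offset":[0,0,0],"twist":[0,0,0]}]' 0 30; python3 -c "
from rig import arm;s=arm.state();print(s['joint_pos'].round(1) if hasattr(s['joint_pos'],'round') else s['joint_pos'],s['moment'])"
```

```text
t: 12.92
ee_pos: [0.5153, -0.0062, 0.2026]
ee_rot: [[0.657, 0.754, -0.004], [0.754, -0.657, 0.001], [-0.003, -0.004, -1.0]]
wrist_force: [0.1, 0.3, 1.2]
opening: 0.0853
gripper_force: 0.0
t: 13.68
ee_pos: [0.5176, -0.0072, 0.1222]
ee_rot: [[0.658, 0.753, 0.002], [0.753, -0.658, 0.0], [0.001, 0.001, -1.0]]
wrist_force: [0.8, 0.6, -0.0]
opening: 0.0849
gripper_force: 0.0
t: 14.68
ee_pos: [0.5169, -0.0075, 0.1214]
ee_rot: [[0.658, 0.753, 0.0], [0.753, -0.658, -0.0], [-0.0, 0.0, -1.0]]
wrist_force: [0.4, -1.1, 4.0]
opening: 0.0113
gripper_force: 32.9
[ 11.2  29.3 -19.3 112.5  14.5  40.5 -58.1] [-0.19682005  0.14825382  0.01686874]
```

The wing is gripped. I'll turn it 60° anticlockwise and check.

```bash
python3 -m inch '[{"offset":[0,0,0],"twist":[0,0,0.13]},{"offset":[0,0,0],"twist":[0,0,0.28]},{"offset":[0,0,0],"twist":[0,0,0.43]},{"offset":[0,0,0],"twist":[0,0,0.58]},{"offset":[0,0,0],"twist":[0,0,0.73]},{"offset":[0,0,0],"twist":[0,0,0.88]},{"offset":[0,0,0],"twist":[0,0,1]},{"offset":[0,0,0],"twist":[0,0,1]}]'; python3 -c "
from rig import arm;s=arm.state();print(s['joint_pos'],s['moment'])"
```

```text
t: 15.68
ee_pos: [0.5183, -0.0078, 0.1215]
ee_rot: [[-0.322, 0.947, 0.003], [0.947, 0.322, 0.0], [-0.0, 0.003, -1.0]]
wrist_force: [5.4, -2.4, -1.2]
opening: 0.0113
gripper_force: 32.1
[ 22.40424749  32.22480045 -33.92515836 111.76421019  25.65456582
  43.40632215  -7.65865783] [-0.45648658 -1.13652516  0.08170978]
```

```bash
python3 -m inch '[{"offset":[0,0,0],"twist":[0,0,0.13]},{"offset":[0,0,0],"twist":[0,0,0.28]},{"offset":[0,0,0],"twist":[0,0,0.43]},{"offset":[0,0,0],"twist":[0,0,0.58]},{"offset":[0,0,0],"twist":[0,0,0.73]},{"offset":[0,0,0],"twist":[0,0,0.88]},{"offset":[0,0,0],"twist":[0,0,1]},{"offset":[0,0,0],"twist":[0,0,1]}]'
python3 -m inch '[{"offset":[0,0,0],"twist":[0,0,0.13]},{"offset":[0,0,0],"twist":[0,0,0.28]},{"offset":[0,0,0],"twist":[0,0,0.43]},{"offset":[0,0,0],"twist":[0,0,0.58]},{"offset":[0,0,0],"twist":[0,0,0.73]},{"offset":[0,0,0],"twist":[0,0,0.88]},{"offset":[0,0,0],"twist":[0,0,1]},{"offset":[0,0,0],"twist":[0,0,1]}]'; python3 -c "
from rig import arm;s=arm.state();print(s['joint_pos'],s['moment'])"
```

```text
t: 16.68
ee_pos: [0.5193, -0.0067, 0.1215]
ee_rot: [[-0.981, 0.195, 0.005], [0.195, 0.981, 0.002], [-0.004, 0.003, -1.0]]
wrist_force: [9.1, 1.5, -5.5]
opening: 0.0112
gripper_force: 31.6
t: 17.68
ee_pos: [0.5188, -0.0054, 0.1215]
ee_rot: [[-0.658, -0.753, 0.004], [-0.753, 0.658, 0.004], [-0.006, -0.0, -1.0]]
wrist_force: [8.1, 5.2, -5.5]
opening: 0.0115
gripper_force: 31.7
[ 40.24310727  43.57718522 -60.6642749  110.84053444  47.15470819
  54.66714084  95.14913831] [ 0.84327717 -1.72425785  0.0414859 ]
```

```bash
python3 -m inch '[{"offset":[0,0,0],"twist":[0,0,0]},{"offset":[0,0,0],"twist":[0,0,0]},{"offset":[0,0,0],"twist":[0,0,0]},{"offset":[0,0,0],"twist":[0,0,0]},{"offset":[0,0,0.3],"twist":[0,0,0]},{"offset":[0,0,0.6],"twist":[0,0,0]},{"offset":[0,0,1],"twist":[0,0,0]},{"offset":[0,0,1],"twist":[0,0,0]}]' 1 30
python3 -m inch '[{"offset":[0,0,0],"twist":[0,0,-0.16]},{"offset":[0,0,0],"twist":[0,0,-0.32]},{"offset":[0,0,0],"twist":[0,0,-0.48]},{"offset":[0,0,0],"twist":[0,0,-0.64]},{"offset":[0,0,0],"twist":[0,0,-0.8]},{"offset":[0,0,0],"twist":[0,0,-0.96]},{"offset":[0,0,0],"twist":[0,0,-1]}]' >/dev/null
python3 -m inch '[{"offset":[0,0,0],"twist":[0,0,-0.16]},{"offset":[0,0,0],"twist":[0,0,-0.32]},{"offset":[0,0,0],"twist":[0,0,-0.48]},{"offset":[0,0,0],"twist":[0,0,-0.64]},{"offset":[0,0,0],"twist":[0,0,-0.8]},{"offset":[0,0,0],"twist":[0,0,-0.96]},{"offset":[0,0,0],"twist":[0,0,-1]}]' >/dev/null
python3 -m inch '[{"offset":[0,0.3,0],"twist":[0,0,-0.16]},{"offset":[0,0.5,0.2],"twist":[0,0,-0.32]},{"offset":[0,0.7,0.4],"twist":[0,0,-0.48]},{"offset":[0,0.7,0.4],"twist":[0,0,-0.64]},{"offset":[0,0.7,0.4],"twist":[0,0,-0.8]},{"offset":[0,0.7,0.4],"twist":[0,0,-0.96]},{"offset":[0,0.7,0.4],"twist":[0,0,-1]},{"offset":[0,0.7,0.4],"twist":[0,0,-1]}]'
cat > wing.py <<'E'
from h import *;import sys
s=arm.state();i=arm.camera_info("wrist");p,d=arm.read_camera("wrist");cv2.imwrite(sys.argv[1],p)
print(s["ee_pos"],np.round(s["joint_pos"],1),"yaw",np.degrees(np.arctan2(s["ee_rot"][1][0],s["ee_rot"][0][0])))
vv,uu=np.mgrid[0:384,0:512];c,dr=ray(i,np.c_[uu.ravel(),vv.ravel()]);P=c+dr*d.reshape(-1,1);P[d.ravel()<=0]=0
q=P[(P[:,2]>.122)&(P[:,2]<.14)&(np.hypot(P[:,0]-.516,P[:,1]+.006)<.05)];print("wing",len(q))
if len(q)>9:print(q.mean(0),cv2.minAreaRect(q[:,:2].astype(np.float32)))
h=cv2.cvtColor(p,cv2.COLOR_BGR2HSV).reshape(-1,3).astype(int);m=((h[:,0]<4)|(h[:,0]>174))&(h[:,1]>190)&(h[:,2]>90)&(np.hypot(P[:,0]-.517,P[:,1]+.006)<.058)&(P[:,2]>.09)
r=P[m];print("red",len(r))
if len(r):
    k=r[np.hypot(r[:,0]-.517,r[:,1]+.006).argmax()];w=r.mean(0)-[.517,-.006,0]
    print("far",k,"dir far",np.degrees(np.arctan2(k[1]+.006,k[0]-.517)),"dir mean",np.degrees(np.arctan2(w[1],w[0])))
# case long edges -> yaw, from flat top points
q=P[(P[:,2]>.089)&(P[:,2]<.0965)&(np.hypot(P[:,0]-.57,P[:,1]+.05)<.2)];print("case",cv2.minAreaRect(q[:,:2].astype(np.float32)))
E
python3 wing.py pics/w3.png
```

```text
t: 18.68
ee_pos: [0.5184, -0.0069, 0.2239]
ee_rot: [[-0.658, -0.753, 0.005], [-0.753, 0.658, -0.0], [-0.003, -0.004, -1.0]]
wrist_force: [0.3, 0.3, -1.7]
opening: 0.0853
gripper_force: 0.0
t: 21.42
ee_pos: [0.5166, 0.0626, 0.2609]
ee_rot: [[0.655, 0.755, -0.001], [0.755, -0.655, -0.0], [-0.001, -0.0, -1.0]]
wrist_force: [-0.4, 0.3, -0.9]
opening: 0.085
gripper_force: 0.0
[0.51659397 0.06256569 0.26093243] [ 12.8  19.6 -30.4 105.1  11.5  58.3 -63.2] yaw 49.042774463600196
wing 671
[ 0.5176778  -0.00360904  0.12859641] ((0.5168389678001404, -0.005718747153878212), (0.042241454124450684, 0.012208172120153904), 48.76039505004883)
red 247
far [0.54846042 0.02777991 0.10003718] dir far 47.03617498489138 dir mean 50.28817875267255
case ((0.5959140062332153, -0.02235543727874756), (0.2500990927219391, 0.27439042925834656), 50.25319290161133)
```

View pics/w3.png

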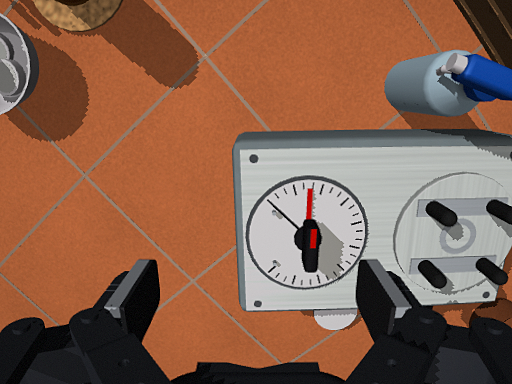

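The red pointer tip is now at (309,190) and points at the tester's +y. The zero stop is about 46° further anticlockwise. I'll regrasp centred on the axis.

```bash
python3 -m inch '[{"offset":[0,-0.4,0],"twist":[0,0,0]},{"offset":[0.01,-0.69,-0.1],"twist":[0,0,0]},{"offset":[0.01,-0.69,-0.4],"twist":[0,0,0]},{"offset":[0.01,-0.69,-0.6],"twist":[0,0,0]},{"offset":[0.01,-0.69,-0.6],"twist":[0,0,0]}]' 1 30 >/dev/null
python3 -m inch '[{"offset":[0,0,-0.25],"twist":[0,0,0]},{"offset":[0,0,-0.5],"twist":[0,0,0]},{"offset":[0,0,-0.7],"twist":[0,0,0]},{"offset":[0,0,-0.8],"twist":[0,0,0]},{"offset":[0,0,-0.8],"twist":[0,0,0]},{"offset":[0,0,-0.8],"twist":[0,0,0]}]'
python3 -m inch '[{"offset":[0,0,0],"twist":[0,0,0]},{"offset":[0,0,0],"twist":[0,0,0]},{"offset":[0,0,0],"twist":[0,0,0]},{"offset":[0,0,0],"twist":[0,0,0]},{"offset":[0,0,0],"twist":[0,0,0]},{"offset":[0,0,0],"twist":[0,0,0]},{"offset":[0,0,0],"twist":[0,0,0]},{"offset":[0,0,0],"twist":[0,0,0]}]' 0 30
python3 -m inch '[{"offset":[0,0,0],"twist":[0,0,0.13]},{"offset":[0,0,0],"twist":[0,0,0.28]},{"offset":[0,0,0],"twist":[0,0,0.43]},{"offset":[0,0,0],"twist":[0,0,0.58]},{"offset":[0,0,0],"twist":[0,0,0.7]},{"offset":[0,0,0],"twist":[0,0,0.7]},{"offset":[0,0,0],"twist":[0,0,0.7]}]'
python3 -c "
from rig import arm;s=arm.state();print(s['joint_pos'],s['moment'])"
python3 -m inch '[{"offset":[0,0,0],"twist":[0,0,0.03]},{"offset":[0,0,0],"twist":[0,0,0.06]},{"offset":[0,0,0],"twist":[0,0,0.08]},{"offset":[0,0,0],"twist":[0,0,0.08]}]'
python3 -c "
from rig import arm;s=arm.state();print(s['joint_pos'],s['moment'])"
```

```text
t: 22.85
ee_pos: [0.5186, -0.0063, 0.1222]
ee_rot: [[0.658, 0.753, 0.002], [0.753, -0.658, -0.0], [0.001, 0.001, -1.0]]
wrist_force: [-0.6, 0.1, -0.3]
opening: 0.0856
gripper_force: 0.0
t: 23.85
ee_pos: [0.5179, -0.0065, 0.1214]
ee_rot: [[0.658, 0.753, 0.0], [0.753, -0.658, -0.0], [-0.0, 0.0, -1.0]]
wrist_force: [-1.2, -0.4, 5.0]
opening: 0.0114
gripper_force: 32.9
t: 24.72
ee_pos: [0.5179, -0.0065, 0.1214]
ee_rot: [[-0.014, 1.0, 0.0], [1.0, 0.014, -0.0], [-0.0, 0.0, -1.0]]
wrist_force: [-0.6, -0.5, 4.8]
opening: 0.0113
gripper_force: 33.1
[ 22.94987697  32.52523416 -34.89385644 111.66046712  26.37348205
  43.84696131 -26.40036114] [-0.12319044  0.16986126  0.02220861]
t: 25.22
ee_pos: [0.518, -0.0065, 0.1214]
ee_rot: [[-0.099, 0.995, 0.0], [0.995, 0.099, -0.0], [-0.0, 0.0, -1.0]]
wrist_force: [-0.6, -1.2, 4.6]
opening: 0.0113
gripper_force: 33.1
[ 23.80743731  32.85109874 -36.05576263 111.60844745  27.28099041
  44.17443074 -22.23991209] [-0.1513103   0.17905507 -0.06034586]
```

```bash
for i in 1 2; do python3 -m inch '[{"offset":[0,0,0],"twist":[0,0,0.02]},{"offset":[0,0,0],"twist":[0,0,0.03]},{"offset":[0,0,0],"twist":[0,0,0.03]}]' | grep -E "ee_rot|force"
python3 -c "
from rig import arm;s=arm.state();print(s['moment'])"; done
```

```text
ee_rot: [[-0.129, 0.992, 0.0], [0.992, 0.129, 0.0], [0.0, 0.0, -1.0]]
wrist_force: [-1.4, -0.1, 5.7]
gripper_force: 36.5
[-0.10264715  0.18422253 -0.7025498 ]
ee_rot: [[-0.159, 0.987, 0.0], [0.987, 0.159, 0.001], [0.001, 0.0, -1.0]]
wrist_force: [0.4, 0.1, 6.2]
gripper_force: 45.8
[-0.07831648  0.25865079 -1.01653086]
```

The moment rose to −1.0 N·m at about 96°, so the pointer is at the stop. I'll release, lift and check.

```bash
python3 -m inch '[{"offset":[0,0,0],"twist":[0,0,0]},{"offset":[0,0,0],"twist":[0,0,0]},{"offset":[0,0,0],"twist":[0,0,0]},{"offset":[0,0,0],"twist":[0,0,0]},{"offset":[0,0,0.3],"twist":[0,0,0]},{"offset":[0,0,0.6],"twist":[0,0,0]},{"offset":[0,0,1],"twist":[0,0,0]},{"offset":[0,0,1],"twist":[0,0,0]}]' 1 50
python3 -m inch '[{"offset":[0,0.3,0.2],"twist":[0,0,-0.16]},{"offset":[0,0.5,0.3],"twist":[0,0,-0.32]},{"offset":[0,0.7,0.4],"twist":[0,0,-0.48]},{"offset":[0,0.7,0.4],"twist":[0,0,-0.64]},{"offset":[0,0.7,0.4],"twist":[0,0,-0.8]},{"offset":[0,0.7,0.4],"twist":[0,0,-0.8]},{"offset":[0,0.7,0.4],"twist":[0,0,-0.8]}]' >/dev/null
python3 wing.py pics/w4.png; python3 -c "
import cv2;p=cv2.imread('pics/w4.png');cv2.imwrite('pics/w4c.png',cv2.resize(p[130:330,200:512],None,fx=2,fy=2))"
```

```text
t: 26.98
ee_pos: [0.5198, -0.0061, 0.224]
ee_rot: [[-0.161, 0.987, 0.006], [0.987, 0.161, -0.0], [-0.001, 0.005, -1.0]]
wrist_force: [0.9, 0.3, 0.0]
opening: 0.0853
gripper_force: 0.0
[0.51756006 0.06352994 0.26079178] [ 15.7  20.5 -34.3 104.8  13.3  58.8 -62.4] yaw 51.44111286655239
wing 665
[ 0.51710265 -0.00345895  0.12861683] ((0.516712486743927, -0.005417482927441597), (0.0124169597402215, 0.041729886084795), 5.905165195465088)
red 240
far [0.51192898 0.04067857 0.09908441] dir far 96.20013289681721 dir mean 96.70005474035602
case ((0.5960309505462646, -0.02219688892364502), (0.2503988742828369, 0.27464747428894043), 50.408470153808594)
```

View pics/w4c.png

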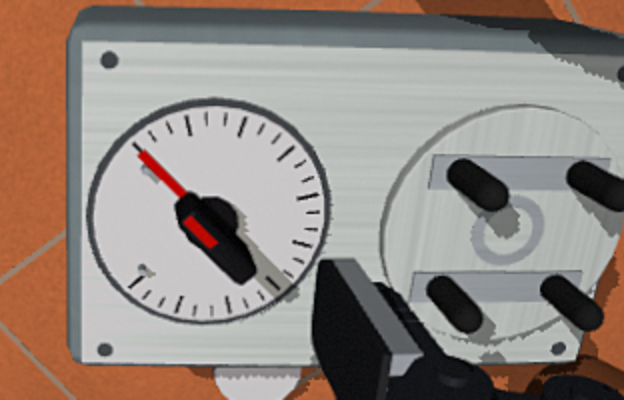

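The red pointer tip at crop (140,152) rests on the first tick beside the upper-left stop pin, so it's at zero, and the table is empty. Back to the jar.

```bash
python3 -m inch '[{"offset":[-0.03,0.4,0],"twist":[0,0,-0.15]},{"offset":[-0.06,0.8,0],"twist":[0,0,-0.3]},{"offset":[-0.08,1,0],"twist":[0,0,-0.45]},{"offset":[-0.08,1,0],"twist":[0,0,-0.57]},{"offset":[-0.08,1,0],"twist":[0,0,-0.57]}]' >/dev/null
python3 -m inch '[{"offset":[-0.03,0.5,0],"twist":[0,0,0]},{"offset":[-0.06,1,0],"twist":[0,0,0]}]' >/dev/null
python3 -m inch '[{"offset":[-0.02,0.4,0],"twist":[0,0,0]},{"offset":[-0.02,0.76,0],"twist":[0,0,0]},{"offset":[-0.02,0.76,0],"twist":[0,0,0]},{"offset":[-0.02,0.76,0],"twist":[0,0,0]}]'
python3 - <<'E'
from h import *
i=arm.camera_info("wrist");p,d=arm.read_camera("wrist");vv,uu=np.mgrid[0:384,0:512];c,dr=ray(i,np.c_[uu.ravel(),vv.ravel()]);P=c+dr*d.reshape(-1,1)
q=P[(P[:,2]>.105)&(P[:,2]<.118)&(np.hypot(P[:,0]-.501,P[:,1]-.339)<.06)];print("jar",len(q),q.mean(0),cv2.minEnclosingCircle(q[:,:2].astype(np.float32)))
E
```

```text
t: 29.28
ee_pos: [0.5023, 0.3382, 0.2609]
ee_rot: [[0.956, 0.294, -0.0], [0.294, -0.956, -0.001], [-0.001, 0.001, -1.0]]
wrist_force: [0.2, -0.2, 0.4]
opening: 0.0854
gripper_force: 0.0
jar 3128 [0.50167354 0.3401644  0.1096786 ] ((0.5003689527511597, 0.33939802646636963), 0.028352517634630203)
```

```bash
python3 -m inch '[{"offset":[-0.01,0.01,-0.3],"twist":[0,0,0]},{"offset":[-0.01,0.01,-0.6],"twist":[0,0,0]},{"offset":[-0.01,0.01,-0.95],"twist":[0,0,0]},{"offset":[-0.01,0.01,-0.95],"twist":[0,0,0]},{"offset":[-0.01,0.01,-0.95],"twist":[0,0,0]}]' 1 50
python3 -m inch '[{"offset":[0,0,-0.25],"twist":[0,0,0]},{"offset":[0,0,-0.5],"twist":[0,0,0]},{"offset":[0,0,-0.8],"twist":[0,0,0]},{"offset":[0,0,-0.98],"twist":[0,0,0]},{"offset":[0,0,-0.98],"twist":[0,0,0]},{"offset":[0,0,-0.98],"twist":[0,0,0]}]'
python3 -m inch '[{"offset":[0,0,0],"twist":[0,0,0]},{"offset":[0,0,0],"twist":[0,0,0]},{"offset":[0,0,0],"twist":[0,0,0]},{"offset":[0,0,0],"twist":[0,0,0]},{"offset":[0,0,0],"twist":[0,0,0]},{"offset":[0,0,0],"twist":[0,0,0]},{"offset":[0,0,0],"twist":[0,0,0]},{"offset":[0,0,0],"twist":[0,0,0]}]' 0 50
```

```text
t: 29.95
ee_pos: [0.5018, 0.3403, 0.1677]
ee_rot: [[0.956, 0.292, 0.001], [0.292, -0.956, 0.001], [0.002, -0.0, -1.0]]
wrist_force: [0.1, -1.6, 0.8]
opening: 0.0855
gripper_force: 0.0
t: 30.7
ee_pos: [0.5017, 0.3413, 0.0697]
ee_rot: [[0.956, 0.293, 0.002], [0.293, -0.956, 0.001], [0.002, -0.001, -1.0]]
wrist_force: [0.7, 0.8, 0.3]
opening: 0.0854
gripper_force: 0.0
t: 31.7
ee_pos: [0.5016, 0.3407, 0.0695]
ee_rot: [[0.956, 0.293, 0.002], [0.293, -0.956, 0.0], [0.002, 0.0, -1.0]]
wrist_force: [0.2, -1.2, 6.8]
opening: 0.0562
gripper_force: 52.8
```

```bash
python3 -m inch '[{"offset":[0,0,0.1],"twist":[0,0,0]},{"offset":[0,0,0.3],"twist":[0,0,0]},{"offset":[0,0,0.6],"twist":[0,0,0]},{"offset":[0,0,1],"twist":[0,0,0]}]' >/dev/null
python3 -m inch '[{"offset":[0,0,0.4],"twist":[0,0,0]},{"offset":[0,0,0.8],"twist":[0,0,0]},{"offset":[0,0,1],"twist":[0,0,0]},{"offset":[0,0,1],"twist":[0,0,0]},{"offset":[0,0,1],"twist":[0,0,0]}]'
python3 - <<'E'
from h import *
vv,uu=np.mgrid[0:384,0:512]
for n in ("top","side"):
    i=arm.camera_info(n);p,d=arm.read_camera(n);cv2.imwrite(f"pics/{n}5.png",p);c,dr=ray(i,np.c_[uu.ravel(),vv.ravel()]);P=(c+dr*d.reshape(-1,1)).reshape(384,512,3)
    m=((P[...,2]>.137)&(P[...,2]<.15)&(np.hypot(P[...,0]-.624,P[...,1]+.094)<.06)).astype(np.uint8)
    k,l,st,ce=cv2.connectedComponentsWithStats(m)
    C=[]
    for j in range(1,k):
        q=P[l==j]
        if len(q)>4: C.append(q.mean(0));print(n,len(q),np.round(q.mean(0),4),np.round(ce[j],1))
    if C: print("mean",np.mean(C,0))
    h=cv2.cvtColor(p,cv2.COLOR_BGR2HSV)
    m=((h[...,2]<60)&(np.hypot(P[...,0]-.624,P[...,1]+.094)<.06)&(P[...,2]>.095)).astype(np.uint8)
    if n=="top": print("table disc",(lambda q:cv2.minEnclosingCircle(q[:,:2].astype(np.float32)))(P[(P[...,2]>.104)&(P[...,2]<.112)&(np.hypot(P[...,0]-.624,P[...,1]+.094)<.064)]))
E
```

```text
t: 32.83
ee_pos: [0.5002, 0.34, 0.2676]
ee_rot: [[0.956, 0.293, -0.001], [0.293, -0.956, -0.001], [-0.001, 0.001, -1.0]]
wrist_force: [-0.0, -0.0, -3.9]
opening: 0.0563
gripper_force: 54.5
top 15 [ 0.6659 -0.0908  0.1414] [287.1 164.6]
top 16 [ 0.6278 -0.1358  0.1413] [303.  177.3]
top 16 [ 0.62   -0.054   0.1426] [274.8 180.7]
top 14 [ 0.5833 -0.0988  0.1422] [290.7 193. ]
mean [ 0.62424922 -0.09485439  0.14186583]
table disc ((0.6242064833641052, -0.09518260508775711), 0.05986844375729561)
side 10 [ 0.6262 -0.1317  0.1408] [274.5 151.8]
side 9 [ 0.6642 -0.0881  0.1396] [256.3 152.9]
side 10 [ 0.5829 -0.0961  0.1394] [276.7 164.3]
side 10 [ 0.6191 -0.0504  0.1402] [258.  165.6]
mean [ 0.62309044 -0.09159345  0.13999839]
```

Post centres and the table disc agree on a table centre of (0.6242, −0.095). I'll carry the jar back.

```bash
python3 -m inch '[{"offset":[0.03,-0.1,0],"twist":[0,0,0]},{"offset":[0.08,-0.3,0],"twist":[0,0,0]},{"offset":[0.16,-0.6,0],"twist":[0,0,0]},{"offset":[0.28,-1,0],"twist":[0,0,0]}]' >/dev/null
python3 -m inch '[{"offset":[0.08,-0.3,0],"twist":[0,0,0]},{"offset":[0.16,-0.6,0],"twist":[0,0,0]},{"offset":[0.28,-1,0],"twist":[0,0,0]}]' >/dev/null
python3 -m inch '[{"offset":[0.08,-0.3,0],"twist":[0,0,0]},{"offset":[0.16,-0.6,0],"twist":[0,0,0]},{"offset":[0.28,-1,0],"twist":[0,0,0]}]' >/dev/null
python3 -m inch '[{"offset":[0.08,-0.3,0],"twist":[0,0,0]},{"offset":[0.16,-0.6,0],"twist":[0,0,0]},{"offset":[0.28,-1,0],"twist":[0,0,0]}]' >/dev/null
python3 -m inch '[{"offset":[0.06,-0.2,0],"twist":[0,0,0]},{"offset":[0.12,-0.34,0],"twist":[0,0,0]},{"offset":[0.12,-0.34,0],"twist":[0,0,0]},{"offset":[0.12,-0.34,-0.2],"twist":[0,0,0]},{"offset":[0.12,-0.34,-0.4],"twist":[0,0,0]},{"offset":[0.12,-0.34,-0.4],"twist":[0,0,0]},{"offset":[0.12,-0.34,-0.4],"twist":[0,0,0]}]'
python3 - <<'E'
from h import *
P=[]
for k in range(4):
    arm.read_camera("side");P.append(arm.state()["ee_pos"])
print(np.mean(P,0))
i=arm.camera_info("wrist");p,d=arm.read_camera("wrist");cv2.imwrite("pics/w5.png",p)
E
```

```text
t: 35.42
ee_pos: [0.6252, -0.0923, 0.2292]
ee_rot: [[0.956, 0.295, 0.001], [0.295, -0.956, 0.0], [0.001, -0.0, -1.0]]
wrist_force: [0.3, 0.8, -3.3]
opening: 0.0564
gripper_force: 54.4
[ 0.6254222  -0.09293217  0.22938612]
```

View pics/w5.png

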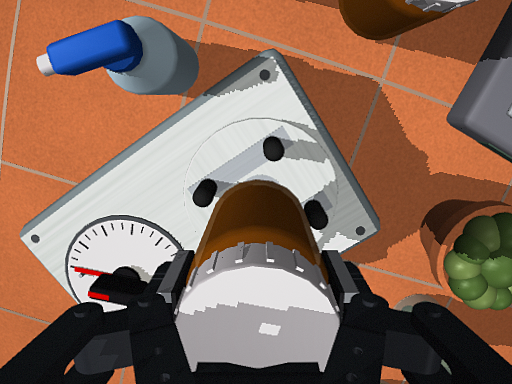

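The jar is upright above the table, with the posts at (273,149), (204,192) and (317,214) around its base. I'll nudge it 1.5 mm in −y and lower it, watching the force.

```bash
python3 -m inch '[{"offset":[0,-0.015,-0.1],"twist":[0,0,0]},{"offset":[0,-0.015,-0.2],"twist":[0,0,0]},{"offset":[0,-0.015,-0.3],"twist":[0,0,0]},{"offset":[0,-0.015,-0.4],"twist":[0,0,0]},{"offset":[0,-0.015,-0.4],"twist":[0,0,0]}]'
python3 -m inch '[{"offset":[0,0,-0.05],"twist":[0,0,0]},{"offset":[0,0,-0.1],"twist":[0,0,0]},{"offset":[0,0,-0.14],"twist":[0,0,0]},{"offset":[0,0,-0.16],"twist":[0,0,0]},{"offset":[0,0,-0.16],"twist":[0,0,0]},{"offset":[0,0,-0.16],"twist":[0,0,0]}]'
```

```text
t: 36.3
ee_pos: [0.6241, -0.0948, 0.187]
ee_rot: [[0.956, 0.293, -0.002], [0.293, -0.956, 0.0], [-0.002, -0.001, -1.0]]
wrist_force: [0.3, -0.5, -3.9]
opening: 0.0565
gripper_force: 54.5
t: 37.05
ee_pos: [0.625, -0.0949, 0.1725]
ee_rot: [[0.956, 0.293, 0.0], [0.293, -0.956, -0.0], [0.0, 0.0, -1.0]]
wrist_force: [-0.4, -0.1, -3.0]
opening: 0.0564
gripper_force: 54.5
```

```bash
python3 -m inch '[{"offset":[0,0,-0.01],"twist":[0,0,0]},{"offset":[0,0,-0.015],"twist":[0,0,0]},{"offset":[0,0,-0.02],"twist":[0,0,0]},{"offset":[0,0,-0.02],"twist":[0,0,0]}]'
```

```text
t: 37.55
ee_pos: [0.6253, -0.0949, 0.1715]
ee_rot: [[0.956, 0.293, 0.001], [0.293, -0.956, -0.0], [0.001, 0.001, -1.0]]
wrist_force: [-1.8, -0.1, 6.6]
opening: 0.0559
gripper_force: 55.5
```

The jar is touching down (+6.6 N). I'll release, rise and check.

```bash
python3 -m inch '[{"offset":[0,0,0],"twist":[0,0,0]},{"offset":[0,0,0],"twist":[0,0,0]},{"offset":[0,0,0],"twist":[0,0,0]},{"offset":[0,0,0],"twist":[0,0,0]},{"offset":[0,0,0],"twist":[0,0,0]},{"offset":[0,0,0.2],"twist":[0,0,0]},{"offset":[0,0,0.5],"twist":[0,0,0]},{"offset":[0,0,1],"twist":[0,0,0]}]' 1 50
python3 -m inch '[{"offset":[-0.3,-0.3,0.4],"twist":[0,0,0]},{"offset":[-0.6,-0.6,0.7],"twist":[0,0,0]},{"offset":[-1,-1,0.8],"twist":[0,0,0]}]' >/dev/null
python3 -m inch '[{"offset":[-0.3,-0.3,0],"twist":[0,0,0]},{"offset":[-0.6,-0.6,0],"twist":[0,0,0]},{"offset":[-0.6,-1,0],"twist":[0,0,0]}]' >/dev/null
python3 -m inch '[{"offset":[0,-0.4,0],"twist":[0,0,0]},{"offset":[0,-0.8,0],"twist":[0,0,0]},{"offset":[0,-1,0],"twist":[0,0,0]},{"offset":[0,-1,0],"twist":[0,0,0]},{"offset":[0,-1,0],"twist":[0,0,0]}]'
python3 - <<'E'
from h import *
vv,uu=np.mgrid[0:384,0:512]
i=arm.camera_info("top");p,d=arm.read_camera("top");c,dr=ray(i,np.c_[uu.ravel(),vv.ravel()]);P=c+dr*d.reshape(-1,1)
q=P[(P[:,2]>.203)&(P[:,2]<.225)&(np.hypot(P[:,0]-.624,P[:,1]+.094)<.05)];print("jar",len(q),q.mean(0),q[:,2].min(),q[:,2].max(),cv2.minEnclosingCircle(q[:,:2].astype(np.float32)))
S,_=arm.read_camera("side")
a=cv2.resize(p[60:290,110:400],None,fx=1.4,fy=1.4);b=cv2.resize(S[110:240,210:310],None,fx=3.5,fy=3.5)
h=max(len(a),len(b));f=lambda i:cv2.copyMakeBorder(i,0,h-i.shape[0],0,0,cv2.BORDER_CONSTANT)
cv2.imwrite("pics/fin.png",np.hstack([f(a),f(b)]))
E
```

```text
t: 38.55
ee_pos: [0.6241, -0.0949, 0.2714]
ee_rot: [[0.956, 0.293, -0.002], [0.293, -0.956, 0.0], [-0.002, -0.001, -1.0]]
wrist_force: [0.8, 0.5, 0.7]
opening: 0.0855
gripper_force: 0.0
t: 39.92
ee_pos: [0.4656, -0.3929, 0.3507]
ee_rot: [[0.955, 0.295, 0.001], [0.295, -0.955, 0.001], [0.001, -0.001, -1.0]]
wrist_force: [-0.0, -0.9, -0.2]
opening: 0.0851
gripper_force: 0.0
jar 320 [ 0.62402274 -0.0941033   0.21265218] 0.20326981196709482 0.21964231859954064 ((0.6243831515312195, -0.0944557785987854), 0.02826998010277748)
```

View pics/fin.png

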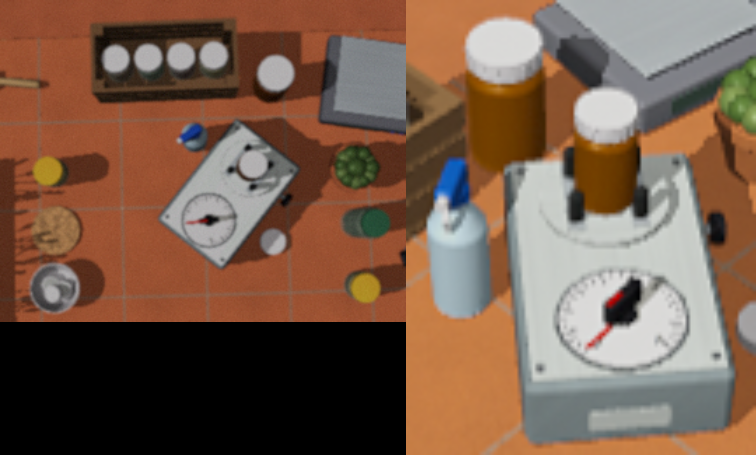

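The final picture shows the jar upright between the four posts, (253,165) in the left crop and (605,150) in the right. The red pointer is at the half-past-seven zero stop with its tip at (588,347), the mat is empty, and the bystanders are where they were.

```bash
python3 -c "
from rig import arm;print(arm.finish_job())"
```

```text
the job is handed in; nothing more can be done
None
```

The job is done and handed in: I moved the jar to the cork mat, turned the red pointer to its zero stop, and put the jar back upright between the four posts, taking about 40 s with nothing else moved.

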